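# Take the pressure transmitter out of its case and hold it level for coupling

## Task

Lift the lid of the small aluminium case open until it rests back on its stop, then draw the pressure transmitter (the one with the square black head) up out of its bore, turn it from upright to level and hold it steady like that, at least 20 cm above the worktop and clear of the case, so that I can screw a hose onto its brass port. Finish while still holding it. Leave the lid open and the steel hose coupling in its bore, and do not disturb the other things on the bench.

Things in the scene. Friction and masses are not known exactly. Their poses are not given: they have to be found in the camera images.
- case: Aluminium carrying case, shut 160 (x) x 84 (y) x 168 (z) mm, fixed. Origin: centre of its underside; x from its front (handle, robot side) to its back (hinge), z up. Lower half 90 mm high, filled to the rim by a black insert with two upright bores on its centre line; one holds the transmitter, the other the coupling, both standing out above the rim inside the lid.
- bore_front (a point): Centre of the front bore's mouth, on the insert's top (case x = -40, y = 0, z = 89 mm). Each bore is 35.5 mm in diameter and 79 mm deep.
- bore_rear (a point): Centre of the rear bore's mouth (case x = +20, y = 0, z = 89 mm), the same size.
- case_lid (a joint): Lid hinge, rad: 0 shut, grows as it opens, 1.75 on its stop (leaning a little back); it turns about the case's y axis. The lid is 78 mm high with 3 mm walls, open below, about 0.5 kg, unlatched (the catches hang open), little friction: let go below about 0.9 rad it falls shut, above about 1.2 rad it falls open by itself onto its stop and stays.
- case_lid_hinge (a point): Middle of the lid's hinge axis: case x = +80, y = 0, z = 90 mm. Axes as the case's.
- case_lid_handle (a point): Middle of the lid's bow handle: round bar, 8 mm diameter, along the case's y, free length 50 mm, 40 mm in front of the lid's front face (36 mm clear gap), 12 mm below its top. Lid shut: at case x = -120, z = 156 mm; it swings about the hinge on a radius of 211 mm. Turns with the lid.
- transmitter_mid (a point): Pressure transmitter, 0.3 kg, 148 mm long; this point is on its axis, 74 mm from either end. z: along the axis from brass port to black head. Port 14 mm diameter z -74 to -56; hexagon and barrel 32 mm diameter to z +30; square black head 34 x 34 mm (sides along x and y) z +30 to +61; plug 16 mm diameter to z +74. Starts upright in either bore, port down, this point 84 mm above the worktop.
- transmitter_port (a point): End of the transmitter's brass port, on its axis (74 mm from transmitter_mid). At the start on the bottom of the bore, 10 mm above the worktop. In the bore the barrel has 1 to 2 mm of play all round.
- coupling_mid (a point): Hose coupling: round steel body 126 mm long, 34 mm diameter at its knurled collar, brass thread of 17 mm on top; this point is on its axis at half its height. Stands upright in the other bore, 46 mm of it above the rim. Stays there.
- gauge: The loose pressure gauge, a bystander on the worktop; not to be disturbed. Origin: centre of its underside.
- hex_key_set: The hex key set, a bystander on the worktop; not to be disturbed. Origin: centre of its underside.
- pcb: The circuit board module, a bystander on the worktop; not to be disturbed. Origin: centre of its underside.
- tin: The screw tin, a bystander on the worktop; not to be disturbed. Origin: centre of its underside.
- pen: The marker pen, a bystander on the worktop; not to be disturbed. Origin: centre of its underside.
- feeler_set: The feeler gauge set, a bystander on the worktop; not to be disturbed. Origin: centre of its underside.
- ring_spanner: The spanner, a bystander on the worktop; not to be disturbed. Origin: centre of its underside.
- pipe_union: The pipe union, a bystander on the worktop; not to be disturbed. Origin: centre of its underside.

How it is judged:
By the outcome, as a careful person would: the job done as asked, in the order asked, and still so for the second after the job is handed in, while the arm keeps its last pose, push and grip.
It also fails if it takes over 58 s, if anything falls off the work surface, if the arm or the gripper's body presses on something with over 40 N, if the wrist force passes 120 N, or if a joint passes its speed limit or range.

## Robot

A 6-joint arm with a two-finger parallel gripper is mounted at the origin on a cart in front of the work surface, level with it; the furniture and walls round the work are solid. World frame = base frame: x ahead of the robot, y to its left, z up, the work surface at z = 0. Lengths are in m, angles in rad, forces in N, time in s.
With the tool pointing down it reaches from about 0.35 to 0.975 m from the base axis. Payload 4.9 kg.
Tool frame: the origin (TCP) lies between the finger pads; the fingertips stand 8 mm ahead of it and the grasp point (between the pads) lies 11 mm behind it; z points along the fingers, y is the direction in which the jaws open and shut (so a half turn about z gives the same grasp; the last joint's range is limited). The gripper opens to 85 mm and grips with 20 to 120 N. Pads are 22 mm wide; open, the fingers measure 114 mm over their backs; the gripper's body (76 mm by 85 mm) begins 54 mm behind the grasp point. The pads swing forward as they close: fully open they stand 13 mm farther back than shut.
Start: joints at [-1.231, 0.053, 1.613, -0, 1.476, -0.119], TCP at [0.277, -0.56, 0.239] pointing down, gripper open.
Joint ranges: [-3.01, 3.01], [-1.01, 2.22], [0.06, 2.58], [-1.02, 4.17], [0.09, 2.62], [-3.14, 3.14]. Speed limits (rad/s): [2.57, 2.57, 3.14, 3.14, 3.14, 3.14].

## Interface

Orientations are given as a rotation vector (axis times angle).
In Python, from station import ctrl gives the robot as it stands. The module is installed in compiled form; this text tells all that it offers.
- The arm moves only by the shell command python3 -m creep 'ROWS' [FORCE]. ROWS is JSON, a list of rows, each an object with "hand": the opening, from 0 (shut) to 1 (fully open); "translation": the shift along the tool's x, y, z in cm, a list of three; "delta_rot": the turn, a rotation vector about the tool's x, y, z in degrees, a list of three. A call has 1 to 8 rows; each row shifts and turns the commanded pose from where the row before left it, along the tool's axes as they then stand; what a row does not reach is not made up. A row lasts 1/8 s, in which the tool goes at most 62.5 mm and 10.7 degrees, less where a joint would pass 70% of its speed; a pose out of reach is approached as far as the arm can. A call with a gripper value outside its range is refused whole. The fingers move at their own pace and stop on an object; FORCE is the grip in N (left out, the last holds). Time passes only in rows, so rows that do not move let the fingers close. It gives the time, the measured TCP pose, the force and the opening at its end, in the units of the state.
- ctrl.get_obs(): the state, without advancing time (a new reading comes with each control period).
- ctrl.get_image(name): name is "scene" or "side" or "wrist"; returns (picture, depth): 400x640x3 uint8, red, green, blue; 400x640 float32, m along the optical axis (not along the pixel's ray), 0 where there is no reading.
- ctrl.calibration(name): a dict with "fx", "fy", "cx", "cy" (pixels), "T" (4x4, takes a point from camera to world coordinates). Camera axes: x right, y up, looking along -z (the intrinsics and any distortion apply to the point x, -y, -z); pixel columns grow to the right and rows downward; lengths in m; the calibration is good to about 2 mm. A picture is of the moment at which its call begins: read the wrist's pose just before it. calibration takes no time and is no camera call; for the wrist camera it gives the pose at the moment of the call.
- ctrl.finish_job(): hands the job in, once; it reports no verdict.
The state is a dict: "t": time; "q": joint angles; "dq": joint speeds; "effort": joint torques, N m; "tool_pos": TCP position; "tool_rot": TCP orientation; "contact_force": force on the tool from outside, world axes, zero at the start; "wrist_torque": the same for the moment, N m; "opening": finger opening in m.
Only numpy, scipy, OpenCV 4.12 (cv2) and the standard library are available. Lean on these libraries where they do the work, as an engineer would, in place of code of your own. Each camera call takes 0.05 s, during which the arm holds its last target.

## Working session

There is one attempt and no reset: what is moved stays moved. The work goes in short steps, Python scripts to look and compute and a shell command to move; the robot and the scene stay as the last step left them, time stands still between calls to the robot, and variables do not carry over. Pictures are saved under pics/ and viewed, and the job is handed in when it is done.

```bash
mkdir -p pics; cat > h.py <<'E'
import numpy as np, cv2
from scipy.spatial.transform import Rotation as R
from station import ctrl
def snap(name,fn):
    c=ctrl.calibration(name); im,d=ctrl.get_image(name)
    cv2.imwrite('pics/'+fn+'.png',im[:,:,::-1]); np.savez('pics/'+fn+'.npz',d=d,im=im,**{k:np.array(v) for k,v in c.items() if k in('fx','fy','cx','cy','T')})
    return c
def load(fn): return np.load('pics/'+fn+'.npz')
def pt(z,u,v,dep=None):
    d=z['d'][int(v),int(u)] if dep is None else dep
    p=np.array([(u-z['cx'])/z['fx']*d,-(v-z['cy'])/z['fy']*d,-d,1]); return (z['T']@p)[:3]
def cloud(z):
    v,u=np.mgrid[0:400,0:640]; d=z['d']
    p=np.stack([(u-z['cx'])/z['fx']*d,-(v-z['cy'])/z['fy']*d,-d,np.ones_like(d)],-1); return (p@z['T'].T)[...,:3]
E
python3 - <<'E'
from h import *
print(ctrl.get_obs())
for n in('scene','side','wrist'):
    c=snap(n,n+'0'); print(n,c)
E
```

```text
{'t': 0.0, 'q': array([-1.23099986e+00,  5.33257723e-02,  1.61428456e+00, -5.63585807e-06,
        1.47600653e+00, -1.18984050e-01]), 'dq': array([ 0.00027345,  0.00145053,  0.00048279, -0.00209898,  0.00024138,
       -0.00081161]), 'effort': array([-6.62295806e-04, -3.93677294e+01, -3.70177567e+01, -1.57282907e-04,
        7.17664356e-03,  7.53008749e-06]), 'tool_pos': array([ 0.27658938, -0.5597927 ,  0.23808792]), 'tool_rot': array([-3.05734054e+00, -7.13890758e-01,  3.58865697e-04]), 'contact_force': array([-0.21675574,  0.18487916,  0.37111817]), 'wrist_torque': array([-0.06178187,  0.02197111, -0.01552887]), 'opening': 0.08561728681778512}
scene {'fx': 367.04705770961925, 'fy': 367.04705770961925, 'cx': 316.104718376768, 'cy': 200.77538453308196, 'T': array([[ 0.87944403,  0.3021922 , -0.36777448,  0.2248922 ],
       [-0.47549678,  0.52212722, -0.70801552, -0.8805613 ],
       [-0.0219317 ,  0.79753561,  0.60287309,  0.69545647],
       [ 0.        ,  0.        ,  0.        ,  1.        ]])}
side {'fx': 454.56512512183, 'fy': 454.56512512183, 'cx': 323.8781647690095, 'cy': 201.7317870551855, 'T': array([[-0.98383047,  0.07146464, -0.16422672,  0.36367658],
       [-0.17806849, -0.48867324,  0.85410191,  0.97798243],
       [-0.01921511,  0.86953509,  0.49349723,  0.77274258],
       [ 0.        ,  0.        ,  0.        ,  1.        ]])}
wrist {'fx': 277.12742392856546, 'fy': 277.12742392856546, 'cx': 326.3961164334556, 'cy': 195.42432083987214, 'T': array([[ 0.4436568 ,  0.86504879,  0.23422048,  0.33524395],
       [-0.89619618,  0.42853651,  0.11484281, -0.53057934],
       [-0.00102739, -0.26085829,  0.96537656,  0.37157501],
       [ 0.        ,  0.        ,  0.        ,  1.        ]])}
```

View pics/scene0.png

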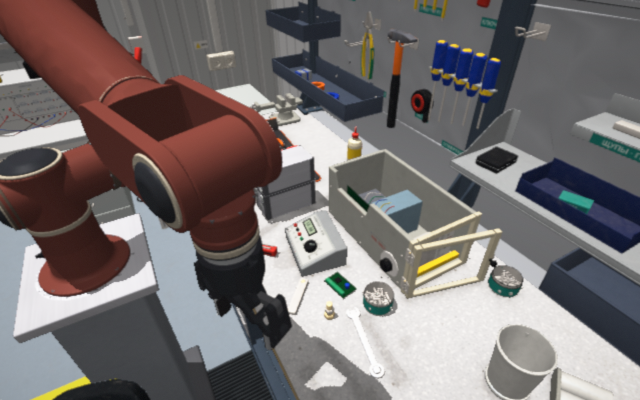

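View pics/side0.png

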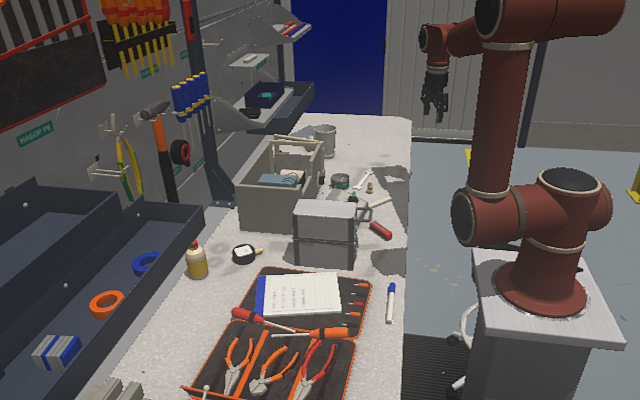

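View pics/wrist0.png

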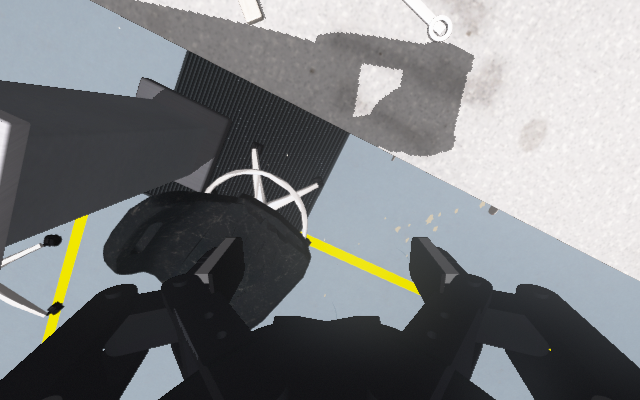

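The case shows in the side view at about (293–357, 200–268), with its handle at about (365, 212) on the robot's side. I'll enlarge it and fit its pose from the depth.

```bash
python3 - <<'E'
from h import *
z=load('side0'); im=z['im'][:,:,::-1]
c=im[180:290,230:410]; cv2.imwrite('pics/c1.png',cv2.resize(c,None,fx=4.4,fy=4.4,interpolation=cv2.INTER_CUBIC))
P=cloud(z)
for u,v in [(325,203),(300,204),(352,205),(320,235),(298,240),(350,240),(366,212),(370,218)]:
    print(u,v,pt(z,u,v).round(4))
m=(P[...,0]>0.2)&(P[...,0]<0.9)&(P[...,1]>-0.1)&(P[...,1]<0.45)
top=m&(abs(P[...,2]-.168)<.006)
vv,uu=np.nonzero(top); print(len(vv),uu.min(),uu.max(),vv.min(),vv.max())
sel=top[190:225,285:380]; q=P[190:225,285:380][sel]
print(q.min(0),q.max(0),len(q)); print(cv2.minAreaRect(q[:,:2].astype(np.float32)))
E
```

```text
325 203 [ 0.5603 -0.0598  0.1694]
300 204 [ 0.6249 -0.043   0.1706]
352 205 [ 0.4874 -0.0587  0.17  ]
320 235 [0.5632 0.0043 0.1088]
298 240 [0.6233 0.005  0.0872]
350 240 [0.4837 0.0058 0.1022]
366 212 [ 0.4707 -0.3095  0.0015]
370 218 [ 0.4357 -0.0179  0.1592]
1683 96 458 198 330
[ 0.43616029 -0.08118213  0.16200978] [0.63823154 0.01100078 0.17281823] 1148
((0.5376479625701904, -0.03601669520139694), (0.20245367288589478, 0.09083026647567749), 0.9510791301727295)
```

View pics/c1.png

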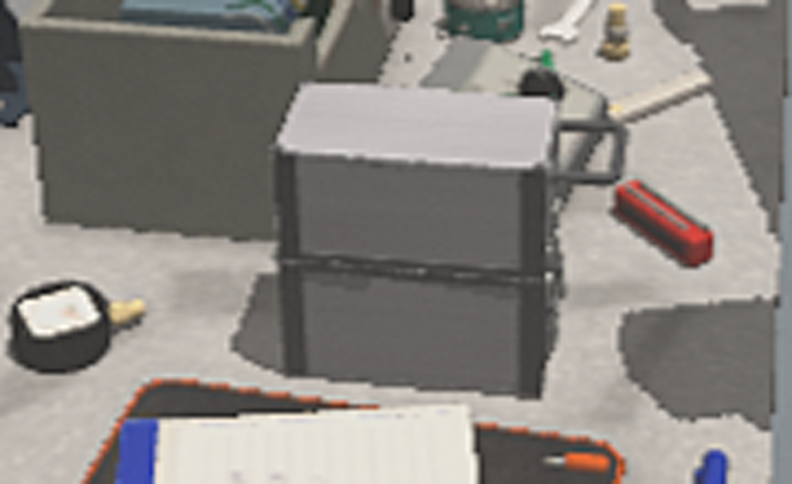

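The enlarged crop shows the case square to the robot. The top's corners are at crop (300,85), (560,97), (545,165) and (277,148), the bow handle ends at (622,125–180), and the hex key set lies just below and in front of it. Next I'll fit yaw and centre.

```bash
python3 - <<'E'
from h import *
z=load('side0'); P=cloud(z)
q=P[190:280,285:380].reshape(-1,3); 
s=q[(abs(q[:,1]-.005)<.02)&(q[:,2]>.03)&(q[:,2]<.155)&(q[:,0]>.48)&(q[:,0]<.63)]
for _ in range(4):
    a=np.polyfit(s[:,0],s[:,1],1); r=s[:,1]-np.polyval(a,s[:,0]); s=s[abs(r)<.004]
print('side face yaw deg',np.degrees(np.arctan(a[0])),len(s),np.polyval(a,.56), 'x range',np.percentile(s[:,0],[0.2,99.8]))
t=q[(abs(q[:,2]-.170)<.006)&(q[:,1]>-.1)&(q[:,1]<.02)]
b=t[t[:,0]>.474]
print('top z',np.median(b[:,2]),np.percentile(b[:,0],[.2,1,99,99.8]),np.percentile(b[:,1],[.2,1,99,99.8]))
# edges on the top: front edge x as function of y
for y in np.arange(-.075,.006,.01):
    k=b[abs(b[:,1]-y)<.005]; print(round(y,3),k[:,0].min().round(4),k[:,0].max().round(4))
h=q[(q[:,0]<.476)&(q[:,0]>.42)&(q[:,2]>.13)&(q[:,1]<.02)&(q[:,1]>-.1)]
print(len(h)); print(h.round(3)[::3])
E
```

```text
side face yaw deg 0.9681404395488583 2113 0.0052546970922950995 x range [0.4806402  0.62983499]
top z 0.16938454105060652 [0.47673568 0.47799722 0.63615022 0.63764109] [-0.08004889 -0.07786555  0.00867657  0.00979827]
-0.075 0.4783 0.6373
-0.065 0.4775 0.6373
-0.055 0.4767 0.636
-0.045 0.4782 0.637
-0.035 0.4795 0.6376
-0.025 0.4776 0.6365
-0.015 0.4763 0.6369
-0.005 0.4754 0.6356
0.005 0.477 0.6382
124
[[ 0.475 -0.064  0.162]
 [ 0.467 -0.068  0.16 ]
 [ 0.459 -0.068  0.161]
 [ 0.451 -0.068  0.162]
 [ 0.443 -0.071  0.16 ]
 [ 0.467 -0.066  0.158]
 [ 0.459 -0.067  0.159]
 [ 0.451 -0.067  0.159]
 [ 0.443 -0.065  0.161]
 [ 0.472 -0.064  0.156]
 [ 0.464 -0.065  0.156]
 [ 0.456 -0.066  0.156]
 [ 0.448 -0.063  0.158]
 [ 0.44  -0.059  0.161]
 [ 0.439 -0.055  0.161]
 [ 0.439 -0.05   0.161]
 [ 0.438 -0.044  0.162]
 [ 0.438 -0.041  0.16 ]
 [ 0.437 -0.036  0.16 ]
 [ 0.437 -0.027  0.163]
 [ 0.436 -0.021  0.163]
 [ 0.441 -0.02   0.161]
 [ 0.434 -0.023  0.159]
 [ 0.47  -0.006  0.163]
 [ 0.438 -0.013  0.162]
 [ 0.473 -0.006  0.16 ]
 [ 0.465 -0.005  0.162]
 [ 0.458 -0.007  0.161]
 [ 0.45  -0.008  0.161]
 [ 0.443 -0.008  0.161]
 [ 0.435 -0.014  0.159]
 [ 0.471 -0.009  0.156]
 [ 0.462 -0.004  0.16 ]
 [ 0.455 -0.005  0.159]
 [ 0.448 -0.008  0.158]
 [ 0.44  -0.004  0.161]
 [ 0.476 -0.008  0.153]
 [ 0.465 -0.004  0.156]
 [ 0.458 -0.007  0.155]
 [ 0.45  -0.005  0.157]
 [ 0.442 -0.004  0.158]
 [ 0.476 -0.007  0.15 ]]
```

Case centre comes out at about (0.557, −0.036) with a yaw of about 1°, and the handle bar at about (0.437, −0.037, 0.156). Plan: with the tool pointing down and the jaws along x, grip the bar lightly and swing it round the hinge, letting it pivot in the pads. First I turn the tool about 65° and set a partial opening.

```bash
cat >> h.py <<'E'
def pose():
    o=ctrl.get_obs(); return np.array(o['tool_pos']),R.from_rotvec(o['tool_rot']),o
def to(target,yaw=None,tz=None):
    p,r,o=pose(); d=r.inv().apply(np.array(target)-p)*100
    M=r.as_matrix()
    print('t %.2f p %s xaxis %s zaxis %s F %s open %.4f'%(o['t'],p.round(4),M[:,0].round(3),M[:,2].round(3),np.round(o['contact_force'],1),o['opening']))
    print('q',np.round(o['q'],3))
    print('tool shift cm',d.round(2))
E
python3 -m creep '[{"hand":0.4,"translation":[0,0,0],"delta_rot":[0,0,-8]},{"hand":0.4,"translation":[0,0,0],"delta_rot":[0,0,-9.5]},{"hand":0.4,"translation":[0,0,0],"delta_rot":[0,0,-9.5]},{"hand":0.4,"translation":[0,0,0],"delta_rot":[0,0,-9.5]},{"hand":0.4,"translation":[0,0,0],"delta_rot":[0,0,-9.5]},{"hand":0.4,"translation":[0,0,0],"delta_rot":[0,0,-9.5]},{"hand":0.4,"translation":[0,0,0],"delta_rot":[0,0,-9.2]},{"hand":0.4,"translation":[0,0,0],"delta_rot":[0,0,0]}]' 25
python3 -c "
from h import *
to([.437,-.037,.27])"
```

```text
t: 1.15
tool_pos: [0.2767, -0.5601, 0.2388]
tool_rot: [-2.204, -2.238, -0.001]
contact_force: [1.0, 0.6, -0.5]
opening: 0.0342
t 1.15 p [ 0.2767 -0.5601  0.2388] xaxis [-0.015  1.     0.001] zaxis [-0.     0.001 -1.   ] F [ 1.   0.6 -0.5] open 0.0342
q [-1.231  0.053  1.613  0.     1.476 -1.246]
tool shift cm [52.06 16.83 -3.08]
```

```bash

python3 -m creep '[{"hand":0.4,"translation":[2.5,1,-1.5],"delta_rot":[0,0,0]},{"hand":0.4,"translation":[4,1.3,-1.5],"delta_rot":[0,0,0]},{"hand":0.4,"translation":[4.2,1.4,-1],"delta_rot":[0,0,0]},{"hand":0.4,"translation":[4.2,1.4,0],"delta_rot":[0,0,0]},{"hand":0.4,"translation":[4.2,1.4,0],"delta_rot":[0,0,0]},{"hand":0.4,"translation":[4.2,1.4,0],"delta_rot":[0,0,0]},{"hand":0.4,"translation":[4.2,1.4,0],"delta_rot":[0,0,0]},{"hand":0.4,"translation":[4.2,1.4,0],"delta_rot":[0,0,0]}]'
python3 -m creep '[{"hand":0.4,"translation":[4,1.2,0],"delta_rot":[0,0,0]},{"hand":0.4,"translation":[4,1.2,0],"delta_rot":[0,0,0]},{"hand":0.4,"translation":[4,1.2,0],"delta_rot":[0,0,0]},{"hand":0.4,"translation":[3.5,1,0],"delta_rot":[0,0,0]},{"hand":0.4,"translation":[2.5,1,0],"delta_rot":[0,0,0]},{"hand":0.4,"translation":[1.5,0.5,0],"delta_rot":[0,0,0]},{"hand":0.4,"translation":[0.5,0.3,0],"delta_rot":[0,0,0]},{"hand":0.4,"translation":[0,0,0],"delta_rot":[0,0,0]}]'
python3 -c "
from h import *
snap('wrist','w1');snap('side','s1')
to([.437,-.037,.142])"
```

```text
t: 2.15
tool_pos: [0.3785, -0.2402, 0.2793]
tool_rot: [2.206, 2.236, 0.0]
contact_force: [0.6, 0.2, 0.4]
opening: 0.0339
t: 3.15
tool_pos: [0.4389, -0.0408, 0.2792]
tool_rot: [-2.203, -2.24, 0.001]
contact_force: [-0.4, -0.6, -0.7]
opening: 0.0342
t 3.25 p [ 0.4387 -0.0411  0.2792] xaxis [-0.016  1.    -0.   ] zaxis [-0. -0. -1.] F [0.4 0.3 0.6] open 0.0343
q [-0.262 -0.432  1.968 -0.     1.606 -0.278]
tool shift cm [ 0.42 -0.16 13.72]
```

View pics/w1.png

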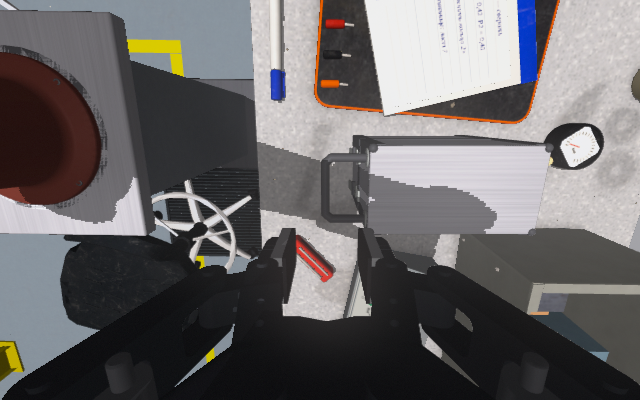

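View pics/s1.png

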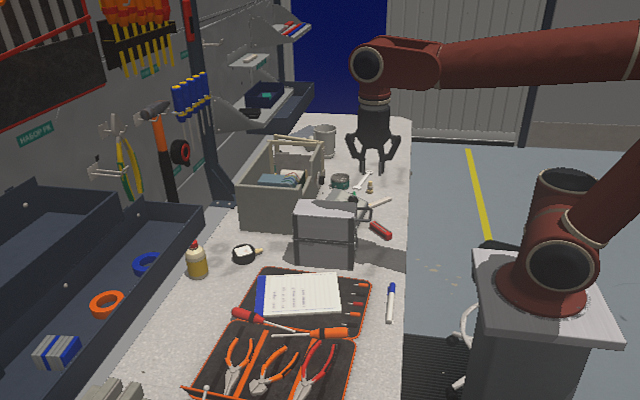

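The wrist view shows the handle bar at about (327, 160–215) and the lid's front edge at about (360, 145–235). The pads are in line with the bar in x. Now to measure the bar in this view.

```bash
python3 - <<'E'
from h import *
z=load('w1')
for u,v in [(325,165),(325,175),(325,188),(325,200),(325,212),(328,188),(330,188),(332,188),(322,188),(370,150),(540,150),(365,185),(370,228),(545,228),(450,190)]: print(u,v,pt(z,u,v).round(4))
P=cloud(z); t=P[130:245,300:570].reshape(-1,3); t=t[abs(t[:,2]-.168)<.008]; t=t[t[:,0]>.473]
print(np.percentile(t,[.3,50,99.7],axis=0).round(4), cv2.minAreaRect(t[:,:2].astype(np.float32)))
b=P[155:222,315:345].reshape(-1,3); b=b[(b[:,2]>.14)&(b[:,2]<.175)]; print(len(b), np.percentile(b,[1,50,99],axis=0).round(4))
E
```

```text
325 165 [ 0.4366 -0.0144  0.1589]
325 175 [ 0.4368 -0.0238  0.1583]
325 188 [ 0.437  -0.0363  0.1584]
325 200 [ 0.4372 -0.0481  0.1584]
325 212 [ 0.4374 -0.0603  0.158 ]
328 188 [ 0.4398 -0.0366  0.1571]
330 188 [ 4.444e-01 -7.470e-02 -4.000e-04]
332 188 [ 0.4476 -0.0752 -0.0026]
322 188 [ 0.4342 -0.0366  0.1574]
370 150 [0.4759 0.0009 0.1678]
540 150 [0.6258 0.0034 0.1665]
365 185 [ 0.4768 -0.0362  0.1432]
370 228 [ 0.4614 -0.0294  0.2751]
545 228 [ 0.7846 -0.1325  0.0043]
450 190 [ 0.5513 -0.0341  0.1668]
[[ 0.4756 -0.077   0.1618]
 [ 0.5559 -0.032   0.1668]
 [ 0.6357  0.0076  0.1688]] ((0.5558345913887024, -0.03521783649921417), (0.16260401904582977, 0.08696360886096954), 1.0368813276290894)
723 [[ 0.433  -0.0692  0.1556]
 [ 0.4385 -0.0363  0.1582]
 [ 0.455  -0.0051  0.16  ]]
```

```bash

python3 -m creep '[{"hand":0.4,"translation":[0.4,-0.15,1.5],"delta_rot":[0,0,0]},{"hand":0.4,"translation":[0,0,3],"delta_rot":[0,0,0]},{"hand":0.4,"translation":[0,0,3],"delta_rot":[0,0,0]},{"hand":0.4,"translation":[0,0,2.5],"delta_rot":[0,0,0]},{"hand":0.4,"translation":[0,0,1.5],"delta_rot":[0,0,0]},{"hand":0.4,"translation":[0,0,1.2],"delta_rot":[0,0,0]},{"hand":0.4,"translation":[0,0,1],"delta_rot":[0,0,0]},{"hand":0.4,"translation":[0,0,0],"delta_rot":[0,0,0]}]'
python3 -m creep '[{"hand":0.15,"translation":[0,0,0],"delta_rot":[0,0,0]},{"hand":0.0,"translation":[0,0,0],"delta_rot":[0,0,0]},{"hand":0,"translation":[0,0,0],"delta_rot":[0,0,0]},{"hand":0,"translation":[0,0,0],"delta_rot":[0,0,0]}]' 25
python3 -c "
from h import *
snap('side','s2')
z=load('s2');cv2.imwrite('pics/s2c.png',cv2.resize(z['im'][130:290,240:420,::-1],None,fx=3.6,fy=3.6,interpolation=cv2.INTER_CUBIC))
to([.437,-.037,.142])"
```

```text
t: 4.25
tool_pos: [0.437, -0.0365, 0.1418]
tool_rot: [-2.202, -2.24, 0.001]
contact_force: [-1.0, -0.1, 0.0]
opening: 0.0342
t: 4.75
tool_pos: [0.4371, -0.0366, 0.1431]
tool_rot: [-2.202, -2.24, 0.001]
contact_force: [-5.0, 0.5, 5.4]
opening: 0.007
t 4.80 p [ 0.4371 -0.0367  0.1431] xaxis [-0.017  1.    -0.   ] zaxis [-0.001 -0.    -1.   ] F [-5.3  0.3  5.2] open 0.0069
q [-2.530e-01 -3.400e-01  2.129e+00 -1.000e-03  1.353e+00 -2.700e-01]
tool shift cm [-0.03 -0.02  0.11]
```

View pics/s2c.png

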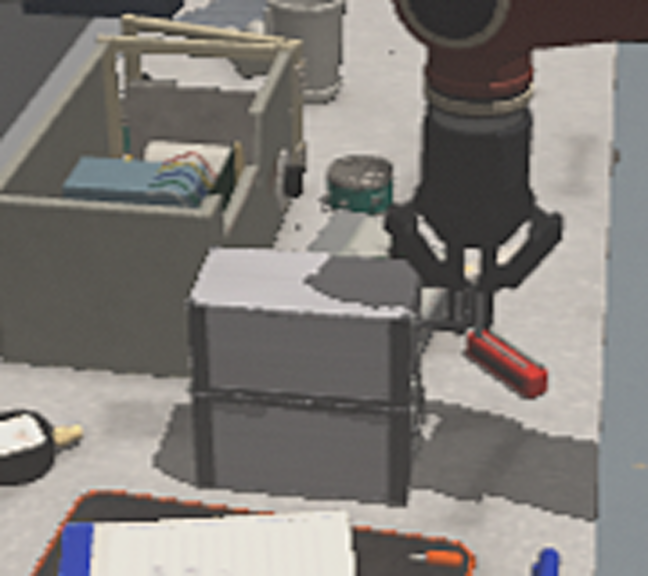

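The fingers are on the bar (opening 7 mm) and clear of the lid and the hex key set. Next, the arc increments about the hinge.

```bash
python3 - <<'E'
import numpy as np
a0=np.arctan2(.066,-.2); th=np.radians([0,3,8,13,18,24,30,36,42,48,54,60,66,72,78,83,88,92,95,97,98.5])
a=a0-th; x=.2106*np.cos(a); z=.2106*np.sin(a)
for t,dx,dz,X,Z in zip(np.degrees(th)[1:],np.diff(x)*100,-np.diff(z)*100,x[1:]+.636,z[1:]+.09): print(round(t,1),'[0,%.2f,%.2f]'%(dx,dz),X.round(3),Z.round(3))
E
```

```text
3.0 [0,0.37,-1.04] 0.44 0.166
8.0 [0,0.74,-1.68] 0.447 0.183
13.0 [0,0.88,-1.61] 0.456 0.199
18.0 [0,1.02,-1.53] 0.466 0.215
24.0 [0,1.40,-1.71] 0.48 0.232
30.0 [0,1.57,-1.55] 0.496 0.247
36.0 [0,1.72,-1.38] 0.513 0.261
42.0 [0,1.85,-1.19] 0.532 0.273
48.0 [0,1.97,-0.99] 0.551 0.283
54.0 [0,2.06,-0.78] 0.572 0.291
60.0 [0,2.13,-0.56] 0.593 0.296
66.0 [0,2.18,-0.33] 0.615 0.3
72.0 [0,2.20,-0.11] 0.637 0.301
78.0 [0,2.20,0.13] 0.659 0.299
83.0 [0,1.82,0.28] 0.677 0.297
88.0 [0,1.78,0.44] 0.695 0.292
92.0 [0,1.40,0.46] 0.709 0.288
95.0 [0,1.02,0.41] 0.719 0.283
97.0 [0,0.67,0.30] 0.726 0.28
98.5 [0,0.50,0.24] 0.731 0.278
```

```bash

python3 -m creep '[{"hand":0,"translation":[0,0.37,-1.04],"delta_rot":[0,0,0]},{"hand":0,"translation":[0,0.74,-1.68],"delta_rot":[0,0,0]},{"hand":0,"translation":[0,0.88,-1.61],"delta_rot":[0,0,0]},{"hand":0,"translation":[0,1.02,-1.53],"delta_rot":[0,0,0]},{"hand":0,"translation":[0,0,0],"delta_rot":[0,0,0]}]'
python3 -c "
from h import *
to([.466,-.036,.202])"
```

```text
t: 5.42
tool_pos: [0.4686, -0.0361, 0.2044]
tool_rot: [2.201, 2.24, 0.001]
contact_force: [-8.3, -1.9, 3.6]
opening: 0.0071
t 5.42 p [ 0.4686 -0.0361  0.2044] xaxis [-0.017  1.    -0.   ] zaxis [ 0.001 -0.    -1.   ] F [-8.3 -1.9  3.6] open 0.0071
q [-0.235 -0.311  2.002 -0.     1.449 -0.253]
tool shift cm [ 0.02 -0.26  0.24]
```

```bash

python3 -m creep '[{"hand":0,"translation":[0,1.3,-1.7],"delta_rot":[0,0,0]},{"hand":0,"translation":[0,1.55,-1.55],"delta_rot":[0,0,0]},{"hand":0,"translation":[0,1.7,-1.4],"delta_rot":[0,0,0]},{"hand":0,"translation":[0,1.85,-1.2],"delta_rot":[0,0,0]},{"hand":0,"translation":[0,1.97,-1],"delta_rot":[0,0,0]},{"hand":0,"translation":[0,0,0],"delta_rot":[0,0,0]}]'
python3 -c "
from h import *
snap('side','s3')
z=load('s3');cv2.imwrite('pics/s3c.png',cv2.resize(z['im'][90:290,220:420,::-1],None,fx=3,fy=3,interpolation=cv2.INTER_CUBIC))
to([.551,-.036,.2705])"
```

```text
t: 6.18
tool_pos: [0.5536, -0.0346, 0.2736]
tool_rot: [2.199, 2.238, 0.006]
contact_force: [-4.7, -1.1, 7.3]
opening: 0.0069
t 6.22 p [ 0.5529 -0.0346  0.2733] xaxis [-0.018  1.    -0.001] zaxis [ 0.005 -0.001 -1.   ] F [-5.  -0.7  7.8] open 0.0065
q [-0.197 -0.138  1.742  0.     1.533 -0.215]
tool shift cm [-0.13 -0.2   0.28]
```

View pics/s3c.png

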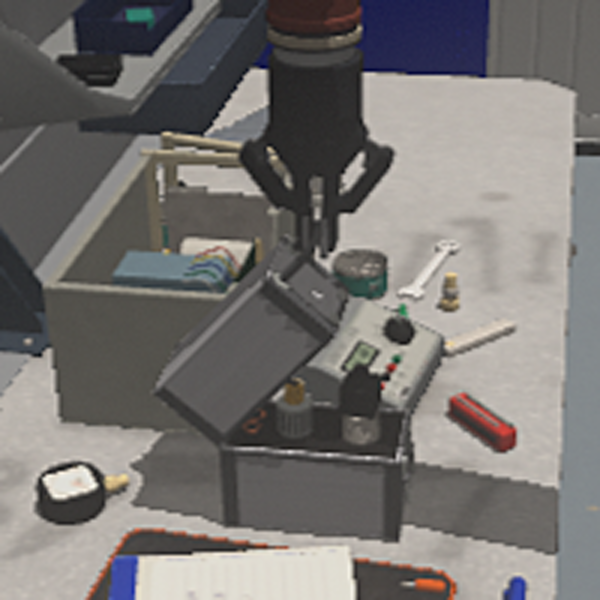

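The lid is following, at about 48° open. The transmitter with its black head is in the front bore (crop (362,390)) and the coupling in the rear bore (295,405). I'll continue the arc.

```bash

python3 -m creep '[{"hand":0,"translation":[0,1.95,-0.75],"delta_rot":[0,0,0]},{"hand":0,"translation":[0,2.1,-0.55],"delta_rot":[0,0,0]},{"hand":0,"translation":[0,2.18,-0.3],"delta_rot":[0,0,0]},{"hand":0,"translation":[0,2.2,-0.1],"delta_rot":[0,0,0]},{"hand":0,"translation":[0,2.2,0.13],"delta_rot":[0,0,0]},{"hand":0,"translation":[0,1.8,0.28],"delta_rot":[0,0,0]},{"hand":0,"translation":[0,0,0],"delta_rot":[0,0,0]}]'
python3 -c "
from h import *
to([.677,-.034,.2835])"
python3 -m creep '[{"hand":0,"translation":[0,1.7,0.44],"delta_rot":[0,0,0]},{"hand":0,"translation":[0,1.4,0.46],"delta_rot":[0,0,0]},{"hand":0,"translation":[0,1,0.4],"delta_rot":[0,0,0]},{"hand":0,"translation":[0,0.5,0.25],"delta_rot":[0,0,0]},{"hand":0,"translation":[0,0,0],"delta_rot":[0,0,0]}]'
python3 -c "
from h import *
snap('side','s4')
z=load('s4');cv2.imwrite('pics/s4c.png',cv2.resize(z['im'][90:290,220:420,::-1],None,fx=3,fy=3,interpolation=cv2.INTER_CUBIC))
to([.726,-.034,.267])"
```

```text
t: 7.1
tool_pos: [0.6777, -0.0325, 0.2847]
tool_rot: [2.199, 2.237, 0.006]
contact_force: [2.7, -1.1, 4.7]
opening: 0.0065
t 7.10 p [ 0.6777 -0.0325  0.2847] xaxis [-0.017  1.    -0.   ] zaxis [ 0.006 -0.    -1.   ] F [ 2.7 -1.1  4.7] open 0.0065
q [-1.580e-01  1.510e-01  1.432e+00  1.000e-03  1.552e+00 -1.750e-01]
tool shift cm [-0.15 -0.08  0.12]
t: 7.72
tool_pos: [0.7232, -0.0317, 0.2695]
tool_rot: [2.199, 2.237, 0.007]
contact_force: [4.2, -1.0, 5.8]
opening: 0.0072
t 7.78 p [ 0.723  -0.0317  0.2695] xaxis [-0.017  1.    -0.   ] zaxis [ 0.007 -0.    -1.   ] F [ 4.3 -0.5  5. ] open 0.0067
q [-1.470e-01  2.620e-01  1.330e+00  1.000e-03  1.543e+00 -1.640e-01]
tool shift cm [-0.23  0.29  0.25]
```

View pics/s4c.png

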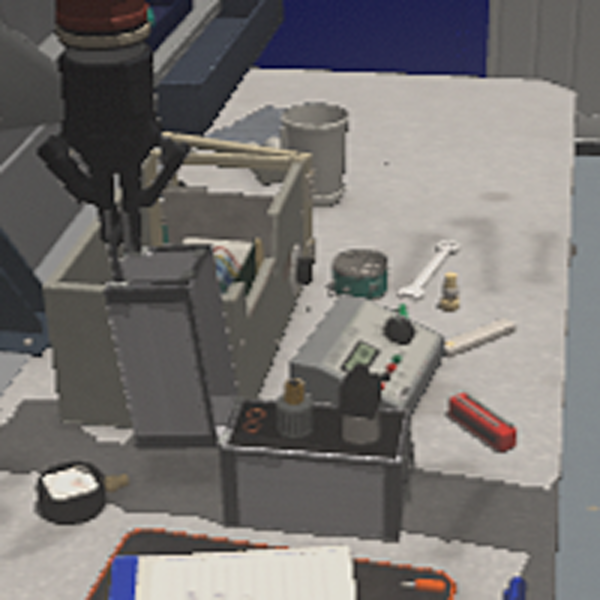

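The lid is at about 96–97°, almost on its stop. One more nudge, then open and withdraw upwards.

```bash

python3 -m creep '[{"hand":0,"translation":[0,0.6,0.3],"delta_rot":[0,0,0]},{"hand":0,"translation":[0,0,0],"delta_rot":[0,0,0]},{"hand":0.25,"translation":[0,0,0],"delta_rot":[0,0,0]},{"hand":0.35,"translation":[0,0,0],"delta_rot":[0,0,0]},{"hand":0.35,"translation":[0,0,0],"delta_rot":[0,0,0]},{"hand":0.35,"translation":[0,0,-2],"delta_rot":[0,0,0]},{"hand":0.35,"translation":[0,0,-4],"delta_rot":[0,0,0]},{"hand":0.35,"translation":[0,0,-5],"delta_rot":[0,0,0]}]'
python3 -c "
from h import *
to([.517,-.036,.35])"
```

```text
t: 8.78
tool_pos: [0.7267, -0.0314, 0.3751]
tool_rot: [-2.201, -2.239, 0.002]
contact_force: [0.2, 0.0, 0.7]
opening: 0.0298
t 8.78 p [ 0.7267 -0.0314  0.3751] xaxis [-0.017  1.     0.   ] zaxis [-0.002  0.    -1.   ] F [0.2 0.  0.7] open 0.0298
q [-0.145  0.253  1.169  0.     1.722 -0.163]
tool shift cm [ -0.1  -20.97   2.55]
```

```bash

python3 -m creep '[{"hand":0.5,"translation":[0,-1.5,0],"delta_rot":[0,0,8]},{"hand":0.8,"translation":[-0.5,-3.4,0],"delta_rot":[0,0,10]},{"hand":1,"translation":[-1.1,-3.3,0],"delta_rot":[0,0,10]},{"hand":1,"translation":[-1.7,-3.0,0],"delta_rot":[0,0,10]},{"hand":1,"translation":[-2.2,-2.7,0],"delta_rot":[0,0,10]},{"hand":1,"translation":[-2.6,-2.2,0],"delta_rot":[0,0,10]},{"hand":1,"translation":[-3,-1.7,0],"delta_rot":[0,0,10]},{"hand":1,"translation":[-3.3,-1.2,0],"delta_rot":[0,0,10]}]'
python3 -m creep '[{"hand":1,"translation":[-3,-0.5,0],"delta_rot":[0,0,10]},{"hand":1,"translation":[-1.5,0,0],"delta_rot":[0,0,2]},{"hand":1,"translation":[0,0,0],"delta_rot":[0,0,0]}]'
python3 -c "
from h import *
snap('wrist','w2');snap('side','s5')
z=load('w2');cv2.imwrite('pics/w2c.png',cv2.resize(z['im'][:,:,::-1],None,fx=1.25,fy=1.25,interpolation=cv2.INTER_CUBIC))
z=load('s5');cv2.imwrite('pics/s5c.png',cv2.resize(z['im'][150:280,230:390,::-1],None,fx=4.5,fy=4.5,interpolation=cv2.INTER_CUBIC))
to([.517,-.036,.118])"
```

```text
t: 9.78
tool_pos: [0.4692, -0.0418, 0.3756]
tool_rot: [3.122, 0.346, 0.003]
contact_force: [-0.9, -0.6, 1.0]
opening: 0.0855
t: 10.15
tool_pos: [0.4247, -0.0445, 0.3758]
tool_rot: [3.141, 0.027, 0.005]
contact_force: [0.0, 0.1, 0.7]
opening: 0.0854
t 10.25 p [ 0.4254 -0.0445  0.3749] xaxis [1.    0.018 0.002] zaxis [ 0.002 -0.    -1.   ] F [0.9 0.1 0.2] open 0.0852
q [-0.279 -0.477  1.844  0.     1.773  1.274]
tool shift cm [ 9.13 -0.69 25.7 ]
```

View pics/w2c.png

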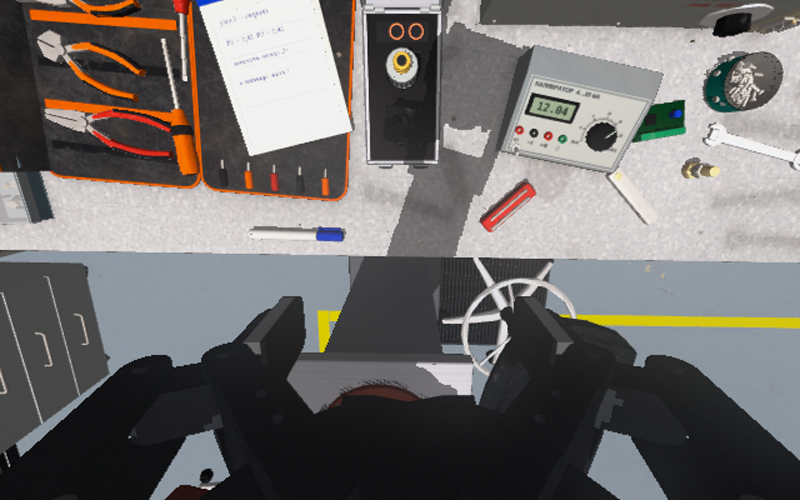

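View pics/s5c.png

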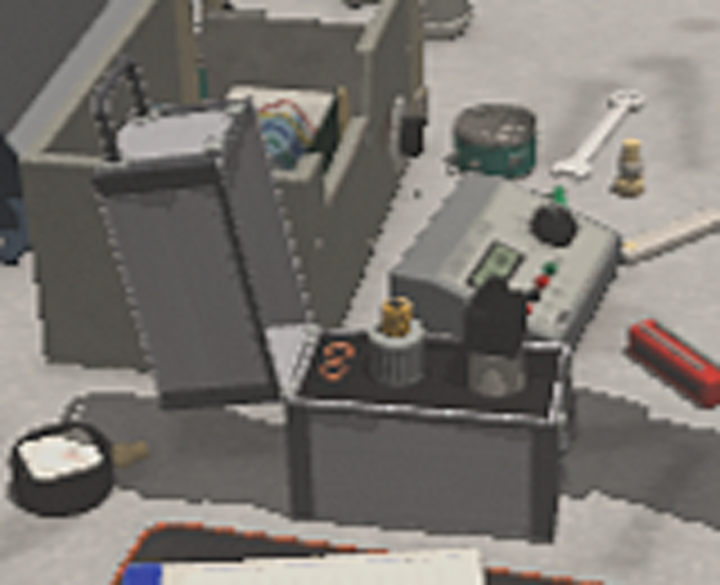

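The lid rests open, leaning back. In the wrist view the coupling is at (402,68) and the black head at about (402,115) on a dark insert, so I'll enlarge with gain and use depth to get the head's yaw.

```bash
python3 - <<'E'
from h import *
z=load('w2'); c=z['im'][40:140,280:360,::-1]
cv2.imwrite('pics/w2h.png',cv2.resize(np.clip(c.astype(float)*4,0,255).astype(np.uint8),None,fx=6,fy=6,interpolation=cv2.INTER_CUBIC))
P=cloud(z)[40:140,280:360]
m=(P[...,2]>.105)&(P[...,2]<.165)&(P[...,0]<.54)&(P[...,0]>.485)&(P[...,1]>-.075)&(P[...,1]<.002)
q=P[m]; print(len(q)); print(np.percentile(q,[1,50,99],axis=0).round(4))
t=q[(q[:,2]>.139)&(q[:,2]<.152)]; print(len(t),np.percentile(t,[1,50,99],axis=0).round(4),cv2.minAreaRect(t[:,:2].astype(np.float32)))
pl=q[(q[:,2]>.153)]; print(len(pl),pl.mean(0))
m=(P[...,2]>.115)&(P[...,2]<.145)&(P[...,0]<.6)&(P[...,0]>.555); print('coup',P[m].mean(0))
z=load('s5');P=cloud(z)[200:245,320:350];q=P[(P[...,2]>.116)&(P[...,2]<.15)&(P[...,0]<.545)&(P[...,0]>.485)&(P[...,1]>-.08)&(P[...,1]<.01)]
print(len(q));
for zz in (.12,.125,.13,.135):
  k=q[abs(q[:,2]-zz)<.003]; k=k[np.argsort(k[:,0])]; print(zz,k[:,:2].round(4).tolist())
E
```

```text
764
[[ 0.499  -0.0526  0.1384]
 [ 0.5158 -0.0361  0.1432]
 [ 0.5333 -0.0187  0.158 ]]
612 [[ 0.4991 -0.0526  0.1399]
 [ 0.5162 -0.0362  0.143 ]
 [ 0.5334 -0.0187  0.145 ]] ((0.516637921333313, -0.03568821772933006), (0.03387974202632904, 0.03409414738416672), 83.57809448242188)
142 [ 0.51629463 -0.03558223  0.156458  ]
coup [ 0.57442698 -0.03552682  0.12312013]
194
0.12 [[0.5007, -0.0403], [0.5019, -0.0301], [0.5034, -0.0213], [0.5037, -0.0234], [0.5056, -0.018], [0.5059, -0.0205], [0.5081, -0.0172], [0.5084, -0.0196], [0.5111, -0.0197], [0.5135, -0.018], [0.514, -0.0213], [0.5159, -0.0162], [0.5191, -0.0197], [0.5214, -0.0176], [0.5219, -0.0208], [0.5244, -0.0195], [0.5247, -0.0212], [0.5275, -0.0222], [0.5303, -0.0229], [0.5331, -0.0237], [0.536, -0.0247], [0.536, -0.0247]]
0.125 [[0.5008, -0.041], [0.501, -0.0427], [0.5017, -0.0283], [0.5054, -0.0169], [0.5057, -0.0188], [0.5083, -0.0183], [0.511, -0.0186], [0.5114, -0.0216], [0.5138, -0.0197], [0.514, -0.0213], [0.5159, -0.0162], [0.5164, -0.0193], [0.5165, -0.0203], [0.5189, -0.0181], [0.5192, -0.0206], [0.5219, -0.0205], [0.524
[... 563 characters left out ...]
, [0.5247, -0.0213], [0.525, -0.0234], [0.5271, -0.0199], [0.5275, -0.0226], [0.5298, -0.0198], [0.5305, -0.0241], [0.5333, -0.025], [0.5357, -0.0237], [0.5362, -0.0265]]
0.135 [[0.5004, -0.0382], [0.5005, -0.0386], [0.5016, -0.0273], [0.5035, -0.0219], [0.5035, -0.0223], [0.5053, -0.0164], [0.5054, -0.0171], [0.5083, -0.0183], [0.5084, -0.0193], [0.5107, -0.0167], [0.5135, -0.0178], [0.5135, -0.018], [0.516, -0.0173], [0.516, -0.0173], [0.5187, -0.0175], [0.5222, -0.0229], [0.5223, -0.0233], [0.5242, -0.0187], [0.525, -0.0234], [0.525, -0.0239], [0.527, -0.0194], [0.527, -0.0198], [0.5295, -0.0188], [0.5298, -0.0208], [0.5324, -0.02], [0.5328, -0.0224], [0.5356, -0.0232], [0.5358, -0.0248]]
```

View pics/w2h.png

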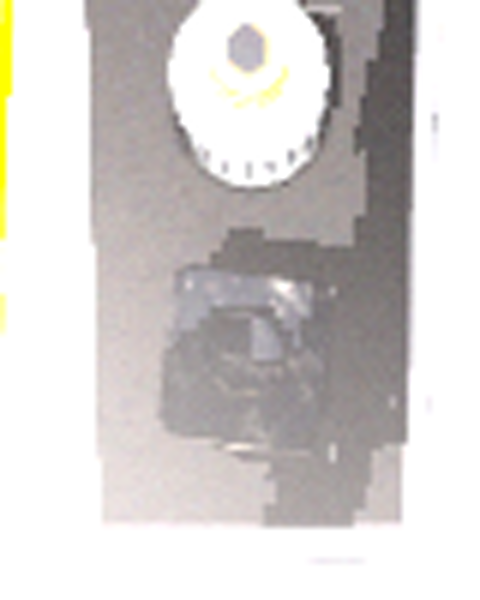

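Head centre is (0.5165, −0.0358) with a yaw of about −6°. I move above it, turn the jaws by 7°, and look again while partway down.

```bash

python3 -m creep '[{"hand":0.75,"translation":[2,-0.2,0],"delta_rot":[0,0,0]},{"hand":0.75,"translation":[3,-0.3,0.5],"delta_rot":[0,0,0]},{"hand":0.75,"translation":[2.7,-0.2,2],"delta_rot":[0,0,0]},{"hand":0.75,"translation":[1.4,0,4],"delta_rot":[0,0,7.2]},{"hand":0.75,"translation":[0,0,4.5],"delta_rot":[0,0,0]},{"hand":0.75,"translation":[0,0,3],"delta_rot":[0,0,0]},{"hand":0.75,"translation":[0,0,1.5],"delta_rot":[0,0,0]},{"hand":0.75,"translation":[0,0,0],"delta_rot":[0,0,0]}]'
python3 -c "
from h import *
snap('wrist','w3')
z=load('w3');cv2.imwrite('pics/w3c.png',cv2.resize(np.clip(z['im'][:,:,::-1].astype(float)*2,0,255).astype(np.uint8),None,fx=1.25,fy=1.25,interpolation=cv2.INTER_CUBIC))
to([.5165,-.0358,.115])"
```

```text
t: 11.25
tool_pos: [0.5159, -0.0358, 0.218]
tool_rot: [-3.137, 0.17, 0.003]
contact_force: [-0.0, 0.5, 0.0]
opening: 0.0643
t 11.30 p [ 0.5165 -0.036   0.2195] xaxis [ 0.994 -0.108  0.001] zaxis [ 0. -0. -1.] F [0.8 0.2 1. ] open 0.0636
q [-0.213 -0.195  1.881  0.     1.455  1.466]
tool shift cm [-1.000e-02 -2.000e-02  1.045e+01]
```

View pics/w3c.png

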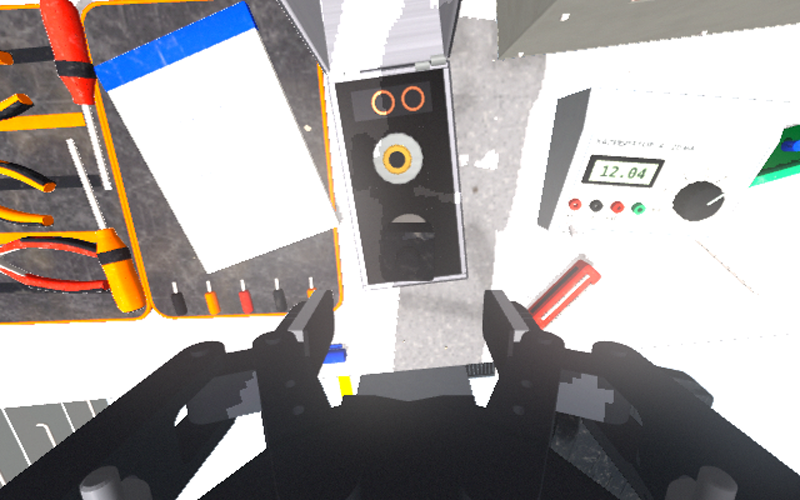

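The head sits at about (408,245), square to the jaws and between them. Descend and close.

```bash

python3 -m creep '[{"hand":0.75,"translation":[0,0,1.5],"delta_rot":[0,0,0]},{"hand":0.75,"translation":[0,0,2.5],"delta_rot":[0,0,0]},{"hand":0.75,"translation":[0,0,2.5],"delta_rot":[0,0,0]},{"hand":0.75,"translation":[0,0,2],"delta_rot":[0,0,0]},{"hand":0.75,"translation":[0,0,1.2],"delta_rot":[0,0,0]},{"hand":0.75,"translation":[0,0,0.6],"delta_rot":[0,0,0]},{"hand":0.75,"translation":[0,0,0],"delta_rot":[0,0,0]}]'
python3 -c "
from h import *
P=snap('wrist','w4');z=load('w4');P=cloud(z)
cv2.imwrite('pics/w4c.png',cv2.resize(np.clip(z['im'][:,:,::-1].astype(float)*3,0,255).astype(np.uint8),None,fx=1.25,fy=1.25,interpolation=cv2.INTER_CUBIC))
q=P[(P[...,2]>.138)&(P[...,2]<.152)&(P[...,0]<.542)&(P[...,0]>.485)&(P[...,1]>-.06)&(P[...,1]<-.01)]
if len(q)>9: print(len(q),cv2.minAreaRect(q[:,:2].astype(np.float32)))
to([.5165,-.0358,.115])"
```

```text
t: 12.18
tool_pos: [0.5162, -0.0359, 0.1159]
tool_rot: [-3.137, 0.17, -0.0]
contact_force: [0.9, 0.4, 0.4]
opening: 0.064
4247 ((0.5171298980712891, -0.03542502969503403), (0.03418727591633797, 0.03465208038687706), 83.94014739990234)
t 12.22 p [ 0.5164 -0.036   0.1164] xaxis [ 0.994 -0.108  0.001] zaxis [ 0.001 -0.    -1.   ] F [ 0.6 -0.4  0.2] open 0.0639
q [-0.213 -0.096  1.972 -0.     1.265  1.466]
tool shift cm [ 0.   -0.02  0.14]
```

View pics/w4c.png

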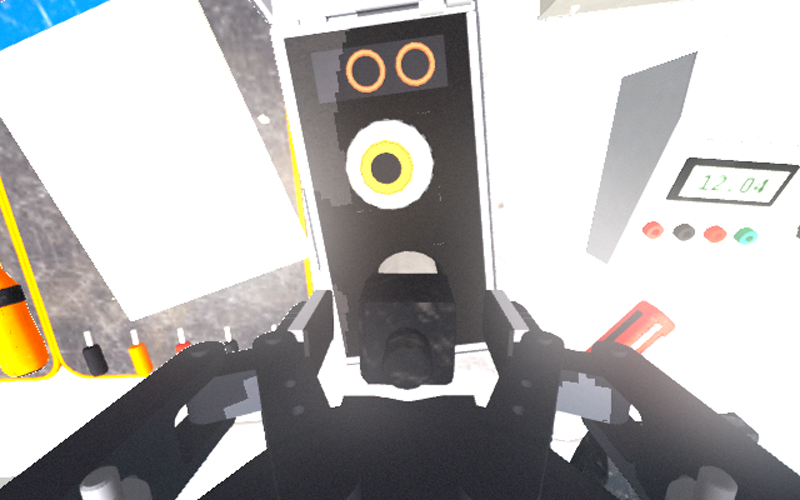

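The head stands square and centred between the pads (left gap 310→360, right 455→500). Close with 80 N and lift slowly.

```bash

python3 -m creep '[{"hand":0.4,"translation":[0,0,0],"delta_rot":[0,0,0]},{"hand":0.2,"translation":[0,0,0],"delta_rot":[0,0,0]},{"hand":0.2,"translation":[0,0,0],"delta_rot":[0,0,0]},{"hand":0.2,"translation":[0,0,0],"delta_rot":[0,0,0]},{"hand":0.2,"translation":[0,0,0],"delta_rot":[0,0,0]}]' 80
python3 -m creep '[{"hand":0.2,"translation":[0,0,-0.5],"delta_rot":[0,0,0]},{"hand":0.2,"translation":[0,0,-1],"delta_rot":[0,0,0]},{"hand":0.2,"translation":[0,0,-1],"delta_rot":[0,0,0]},{"hand":0.2,"translation":[0,0,-1],"delta_rot":[0,0,0]},{"hand":0.2,"translation":[0,0,-1],"delta_rot":[0,0,0]},{"hand":0.2,"translation":[0,0,0],"delta_rot":[0,0,0]}]'
```

```text
t: 12.85
tool_pos: [0.5167, -0.0362, 0.1168]
tool_rot: [3.136, -0.17, 0.003]
contact_force: [-0.4, -1.2, 5.5]
opening: 0.0332
t: 13.6
tool_pos: [0.5167, -0.036, 0.1623]
tool_rot: [3.137, -0.17, 0.004]
contact_force: [0.2, 0.5, -3.2]
opening: 0.0334
```

```bash

python3 -m creep '[{"hand":0.2,"translation":[0,0,-1],"delta_rot":[0,0,0]},{"hand":0.2,"translation":[0,0,-1.5],"delta_rot":[0,0,0]},{"hand":0.2,"translation":[0,0,-1.5],"delta_rot":[0,0,0]},{"hand":0.2,"translation":[0,0,-1.5],"delta_rot":[0,0,0]},{"hand":0.2,"translation":[0,0,-2],"delta_rot":[0,0,0]},{"hand":0.2,"translation":[0,0,-3],"delta_rot":[0,0,0]},{"hand":0.2,"translation":[0,0,-3],"delta_rot":[0,0,0]},{"hand":0.2,"translation":[0,0,-3],"delta_rot":[0,0,0]}]'
python3 -m creep '[{"hand":0.2,"translation":[0,0,-3],"delta_rot":[0,0,0]},{"hand":0.2,"translation":[0,0,-3],"delta_rot":[0,0,0]},{"hand":0.2,"translation":[0,0,-3],"delta_rot":[0,0,0]},{"hand":0.2,"translation":[0,0,-3],"delta_rot":[0,0,0]},{"hand":0.2,"translation":[0,0,-1.5],"delta_rot":[0,0,0]},{"hand":0.2,"translation":[0,0,0],"delta_rot":[0,0,0]}]'
python3 -c "
from h import *
snap('side','s6');snap('scene','sc6')
to([.5165,-.0358,.45])"
```

```text
t: 14.6
tool_pos: [0.5159, -0.0359, 0.3279]
tool_rot: [3.137, -0.17, 0.001]
contact_force: [-0.4, -1.1, -3.3]
opening: 0.0332
t: 15.35
tool_pos: [0.5161, -0.0359, 0.4624]
tool_rot: [3.137, -0.17, 0.004]
contact_force: [0.6, -0.4, -3.6]
opening: 0.0338
t 15.45 p [ 0.5158 -0.0359  0.4596] xaxis [ 0.994 -0.108 -0.002] zaxis [-0.002  0.    -1.   ] F [-0.2 -0.2 -3. ] open 0.0337
q [-0.213 -0.237  1.525  0.     1.856  1.466]
tool shift cm [ 0.07 -0.01  0.96]
```

View pics/s6.png

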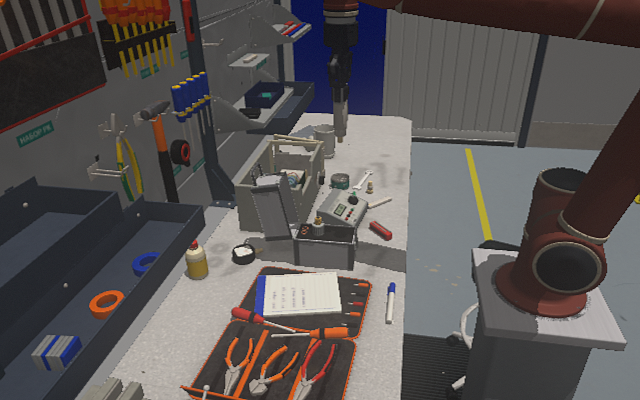

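View pics/sc6.png

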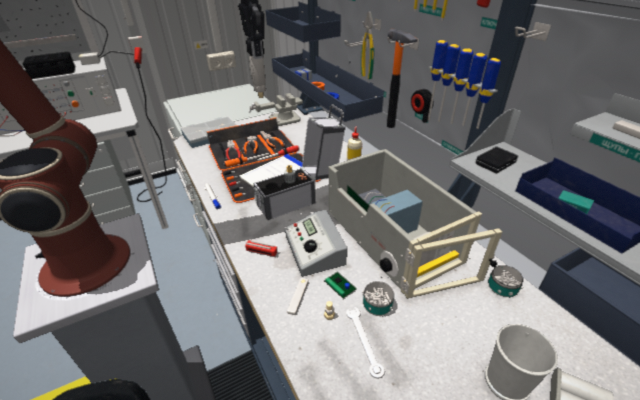

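The transmitter is out, with its port at about z 0.35. The coupling is still in the rear bore and the lid is still open. Test the tilt direction with one small turn.

```bash

python3 -m creep '[{"hand":0.2,"translation":[0,0,0],"delta_rot":[5,0,0]},{"hand":0.2,"translation":[0,0,0],"delta_rot":[5,0,0]},{"hand":0.2,"translation":[0,0,0],"delta_rot":[0,0,0]}]'
python3 -c "
from h import *
to([.5165,-.0358,.45])"
```

```text
t: 15.82
tool_pos: [0.5156, -0.0369, 0.4585]
tool_rot: [-2.963, 0.164, -0.009]
contact_force: [-0.5, 0.3, -2.3]
opening: 0.0332
t 15.82 p [ 0.5156 -0.0369  0.4585] xaxis [ 0.994 -0.11  -0.004] zaxis [ 0.015  0.173 -0.985] F [-0.5  0.3 -2.3] open 0.0332
q [-0.306 -0.237  1.533  0.179  1.879  1.427]
tool shift cm [0.08 0.03 0.86]
```

q3 grows in its long range, so the tool tips towards +y. Continue in this direction.

```bash

python3 -m creep '[{"hand":0.2,"translation":[0,0,0],"delta_rot":[5,0,0]},{"hand":0.2,"translation":[0,0,0],"delta_rot":[6,0,0]},{"hand":0.2,"translation":[0,0,0],"delta_rot":[6,0,0]},{"hand":0.2,"translation":[0,0,0],"delta_rot":[6,0,0]},{"hand":0.2,"translation":[0,0,0],"delta_rot":[6,0,0]},{"hand":0.2,"translation":[0,0,0],"delta_rot":[6,0,0]},{"hand":0.2,"translation":[0,0,0],"delta_rot":[5,0,0]},{"hand":0.2,"translation":[0,0,0],"delta_rot":[0,0,0]}]'
python3 -c "
from h import *
to([.5165,-.0358,.45])"
```

```text
t: 16.82
tool_pos: [0.5158, -0.0363, 0.4582]
tool_rot: [-2.267, 0.127, -0.052]
contact_force: [-1.1, -0.6, -3.1]
opening: 0.0332
t 16.82 p [ 0.5158 -0.0363  0.4582] xaxis [ 0.994 -0.109 -0.005] zaxis [ 0.081  0.761 -0.644] F [-1.1 -0.6 -3.1] open 0.0332
q [-0.592 -0.168  1.625  0.846  2.014  1.34 ]
tool shift cm [0.07 0.59 0.57]
```

```bash

python3 -m creep '[{"hand":0.2,"translation":[0,0,0],"delta_rot":[5,0,0]},{"hand":0.2,"translation":[0,0,0],"delta_rot":[6,0,0]},{"hand":0.2,"translation":[0,0,0],"delta_rot":[6,0,0]},{"hand":0.2,"translation":[0,0,0],"delta_rot":[6,0,0]},{"hand":0.2,"translation":[0,0,0],"delta_rot":[6,0,0]},{"hand":0.2,"translation":[0,0,0],"delta_rot":[6,0,0]},{"hand":0.2,"translation":[0,0,0],"delta_rot":[5,0,0]},{"hand":0.2,"translation":[0,0,0],"delta_rot":[0,0,0]}]'
python3 -c "
from h import *
snap('side','s7');snap('scene','sc7')
to([.5165,.164,.40])"
```

```text
t: 17.82
tool_pos: [0.516, -0.0351, 0.4591]
tool_rot: [-1.571, 0.087, -0.081]
contact_force: [0.1, -0.5, -2.1]
opening: 0.0334
t 17.93 p [ 0.5161 -0.0354  0.4612] xaxis [ 0.994 -0.107  0.001] zaxis [ 0.107  0.994 -0.003] F [ 0.8  0.6 -2.6] open 0.0338
q [-0.689 -0.031  1.78   1.451  2.142  1.356]
tool shift cm [-2.1   6.05 19.84]
```

View pics/s7.png

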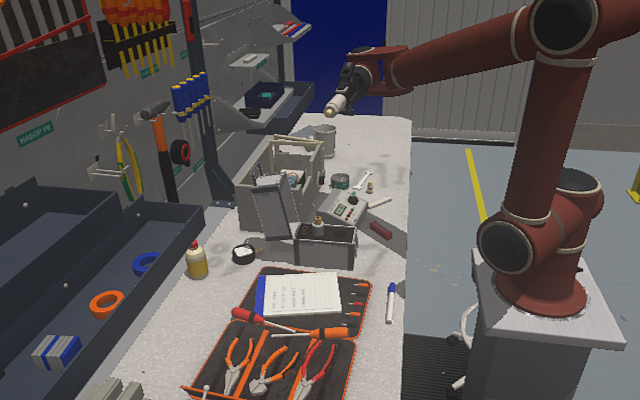

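View pics/sc7.png

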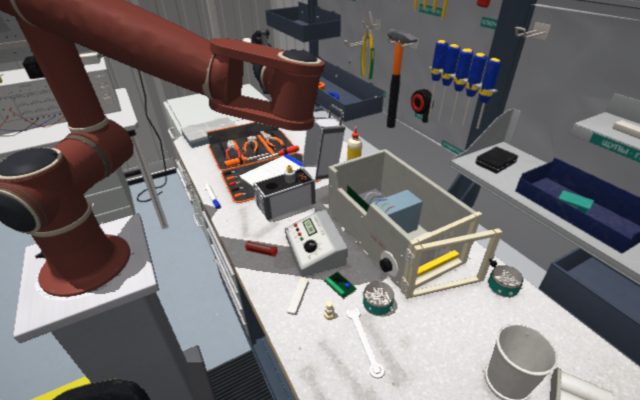

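The tool is level, with the port pointing to +y (side view at about (330,111)). I'll move it sideways so it's no longer above the case, then measure the transmitter's axis from depth.

```bash

python3 -m creep '[{"hand":0.2,"translation":[0,0,1],"delta_rot":[0,0,0]},{"hand":0.2,"translation":[0,0,2],"delta_rot":[0,0,0]},{"hand":0.2,"translation":[0,0,2.5],"delta_rot":[0,0,0]},{"hand":0.2,"translation":[0,0,2.5],"delta_rot":[0,0,0]},{"hand":0.2,"translation":[0,0,2.5],"delta_rot":[0,0,0]},{"hand":0.2,"translation":[0,0,2],"delta_rot":[0,0,0]},{"hand":0.2,"translation":[0,0,1],"delta_rot":[0,0,0]},{"hand":0.2,"translation":[0,0,0],"delta_rot":[0,0,0]}]'
python3 - <<'E'
from h import *
p,r,o=pose()
snap('side','s8');snap('scene','sc8')
to([.5165,.164,.40])
z=load('s8');cv2.imwrite('pics/s8c.png',cv2.resize(z['im'][:,:,::-1],None,fx=1.25,fy=1.25,interpolation=cv2.INTER_CUBIC))
P=cloud(z).reshape(-1,3); L=r.inv().apply(P-p); 
m=(abs(L[:,0])<.03)&(abs(L[:,1])<.03)&(L[:,2]>.012)&(L[:,2]<.13); 
for a in np.arange(.015,.13,.01):
    k=L[m&(abs(L[:,2]-a)<.005)]; print(round(a,3),len(k),k.min(0).round(4) if len(k) else '',k.max(0).round(4) if len(k) else '')
E
```

```text
t: 18.92
tool_pos: [0.5304, 0.099, 0.4609]
tool_rot: [-1.569, 0.084, -0.084]
contact_force: [-0.0, -0.3, -3.5]
opening: 0.0331
t 19.02 p [0.5307 0.098  0.4608] xaxis [ 0.994 -0.109  0.   ] zaxis [ 0.109  0.994 -0.   ] F [ 1.1  0.1 -2.5] open 0.0332
q [-0.471 -0.14   1.884  1.506  1.927  1.386]
tool shift cm [-2.13  6.08  6.4 ]
0.015 26 [-0.016  -0.0178  0.0123] [0.0088 0.0058 0.0199]
0.025 32 [-0.0161 -0.0177  0.0203] [0.0095 0.0061 0.0294]
0.035 41 [-0.0159 -0.0183  0.0302] [0.0099 0.0058 0.0397]
0.045 46 [-0.0159 -0.0182  0.0401] [0.0096 0.0048 0.05  ]
0.055 30 [-0.0148 -0.0175  0.0509] [0.0105 0.0029 0.0587]
0.065 46 [-0.0142 -0.0187  0.06  ] [0.014  0.0105 0.07  ]
0.075 50 [-0.0154 -0.0178  0.07  ] [0.0089 0.0069 0.0799]
0.085 122 [-0.0138 -0.0162  0.0802] [0.0145 0.0112 0.0898]
0.095 20 [-0.0057 -0.0093  0.0901] [0.0068 0.009  0.0989]
0.105 43 [-0.0055 -0.0096  0.1003] [0.0066 0.0043 0.1072]
0.115 0  
0.125 0
```

View pics/s8c.png

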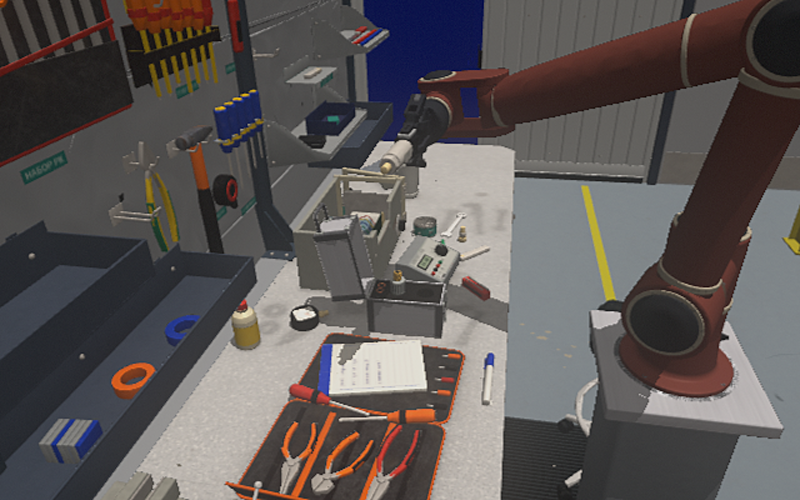

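Transmitter radius against the tool axis is constant from head to port (edges at −16 to −18 mm, port centred), so it lies along the tool and level to about 1°. Let it settle and do a last check of the bench.

```bash

python3 -m creep '[{"hand":0.2,"translation":[0,0,0],"delta_rot":[0,0,0]},{"hand":0.2,"translation":[0,0,0],"delta_rot":[0,0,0]},{"hand":0.2,"translation":[0,0,0],"delta_rot":[0,0,0]},{"hand":0.2,"translation":[0,0,0],"delta_rot":[0,0,0]}]'
python3 - <<'E'
from h import *
to([.53,.098,.46]); o=ctrl.get_obs(); print(np.abs(o['dq']).max())
snap('scene','sc9');snap('side','s9')
z=load('s9');cv2.imwrite('pics/s9c.png',cv2.resize(z['im'][95:285,220:420,::-1],None,fx=3.1,fy=3.1,interpolation=cv2.INTER_CUBIC))
# change vs. s0 on the small things
a,b=load('side0')['im'].astype(int),z['im'].astype(int)
P=cloud(z)
q=P[(P[...,0]>.6)&(P[...,0]<.8)&(P[...,1]>-.02)&(P[...,1]<.02)&(P[...,2]>.1)&(P[...,2]<.24)]
print('lid +y side pts x,z', len(q))
for h in(.12,.16,.2,.23):
    k=q[abs(q[:,2]-h)<.006]; print(h,k[:,0].min().round(4) if len(k) else '')
E
```

```text
t: 19.52
tool_pos: [0.5307, 0.0981, 0.4608]
tool_rot: [-1.569, 0.085, -0.085]
contact_force: [0.4, 0.2, -1.8]
opening: 0.0329
t 19.52 p [0.5307 0.0981 0.4608] xaxis [ 0.994 -0.109 -0.   ] zaxis [0.109 0.994 0.   ] F [ 0.4  0.2 -1.8] open 0.0329
q [-0.471 -0.14   1.884  1.506  1.927  1.386]
tool shift cm [-0.06  0.08 -0.02]
0.0025348901950631927
lid +y side pts x,z 1369
0.12 0.6434
0.16 0.6493
0.2 0.6571
0.23 0.6631
```

View pics/s9c.png

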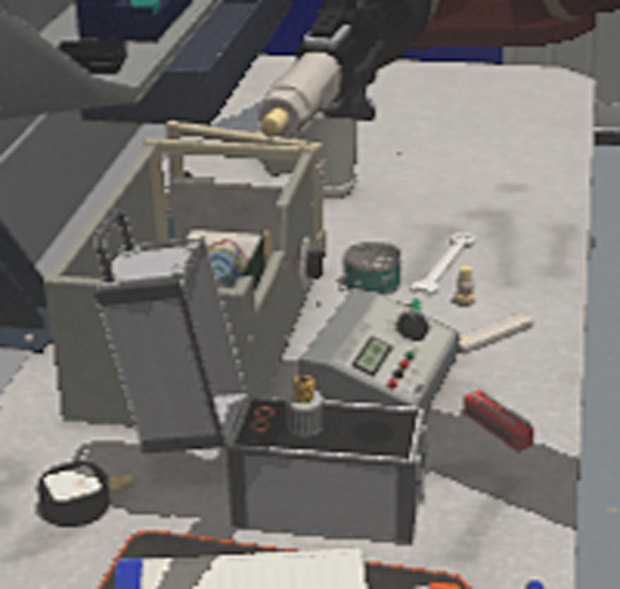

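View pics/sc9.png

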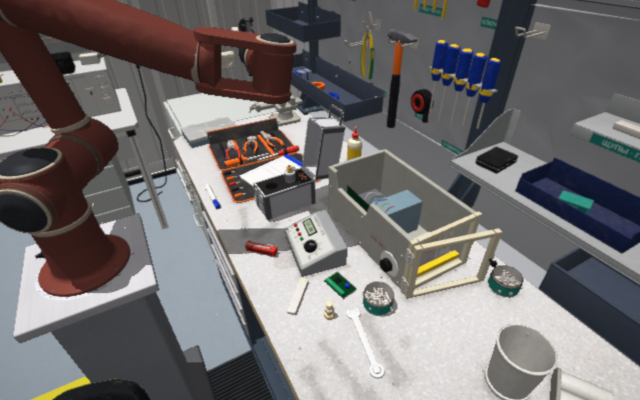

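The pictures show the lid leaning back at about 100°, on its stop, the coupling in the rear bore, the front bore empty and the bench items in place. The transmitter is level and still, so I'm handing in.

```bash
python3 -c "
from station import ctrl
print(ctrl.finish_job())"
```

```text
the job is handed in; nothing more can be done
None
```

The case lid is open and the transmitter is out of the front bore. The arm is still gripping it by its black head (80 N), level, with the brass port pointing to the robot's left. I handed the job in at about 19.6 s.

My last checks before handing in:
- **Transmitter:** it is held at z ≈ 0.46 m, beside the case rather than above it. The tool is level to within about 0.1°. In the depth image the transmitter lies along the tool axis to within about 1°. The arm is at rest and the grip steady at 33 mm.
- **Lid:** it leans back at about 99–100°, which matches its stop.
- **Coupling and bench items:** the coupling is still in the rear bore. The loose items look in place in the pictures, but I compared them only by eye.

None of these checks failed or disagreed. The wrist-force readings between moves stayed below about 10 N.

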